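# Tap the mixer's taper-shank arbor home in its drive sleeve

### The job

Take the arbor with the yellow collar out of the wooden rack, stand it in the tapered bore of the steel drive sleeve and let go of it as soon as the taper takes it, still a little proud; set it in softly, do not drop it or push it home by hand. Then pick up the tamper and with its white foot tap or press the arbor's head until the yellow collar sits fully home on the sleeve's face and friction alone holds it: bear on it briefly with about 25 N, at least 20 and never more than 35. Do not touch the arbor with the fingers again, stand the tamper back upright on its round cork mat, let go, and leave the blue-collared arbor and everything else on the bench alone.

Things in the scene. Friction and masses are not known exactly. Their poses are not given: they have to be found in the camera images.
- arbor: The arbor to fit: steel, upright, 89 mm tall, 280 g. Origin: centre of the underside of its yellow collar (diameter 40, from 0 to 8 mm above the origin); z up its axis. Round steel head above, the part to grip. Below, a 45 mm shank tapering 1:7 on the diameter, from 24 at the collar to about 18.5 near its rounded end. Its turn about its own axis does not matter.
- arbor_top (a point): Centre of the yellow-marked flat top of the yellow arbor's round head (diameter 26, from 8 to 44 mm above arbor), 44 mm above arbor along its axis.
- spare: The same shape of arbor with a blue collar, in the rack's other hole; not to be moved. Origin as for arbor.
- rack: Fixed light-wood block, 190 mm along its x, 70 along its y, 55 high, left or right of the sleeve. Origin: centre of its underside. Two through holes of diameter 30, 47.5 mm either side of its middle on its x axis, hold the two arbors (either way round), collars resting on its top, shanks loose in the holes: lift an arbor 50 mm straight up to clear.
- socket: Fixed steel drive sleeve, mouth up: outer diameter 54, top face 75 mm above the bench, on a round green flange of diameter 110 and height 24 mm. Origin: centre of the underside; z up. The tapered bore, diameter 23 at the mouth, 51 mm deep, matches the shank. Never load the arbor with more than 35 N.
- socket_mouth (a point): Centre of the bore's mouth, level with the sleeve's top face. Home is arbor here, collar on the face. The shank meets the bore with the collar 4 to 5 mm up; set in softly (2 to 4 N) it stands 2 to 4 mm proud. It resists by 3 to 6 N more per mm, stays where left, and is home at 12 to 25 N (friction varies), where the face stops it rigidly. 8 N by hand already drives it nearly home.
- tamper: Hand tamper standing upright: white hard plastic foot, diameter 44, height 24 mm; above it a black round grip of diameter 26 up to 100 mm (red ring just above the foot). 300 g. Origin: centre of the flat underside of the foot; z up. Grip it about 65 mm up, from above.
- mat: Fixed round cork mat of diameter 110, 6 mm thick, on which the tamper stands at the start and must stand again. Origin: centre of its underside. On the other side of the sleeve from the rack.
- bowl: Steel mixing bowl, 120 mm across, 60 mm high; bystander. Origin at centre of underside, as for all bystanders.
- jar: Sample jar with white cap, diameter 60, 85 mm high; bystander.
- mould: Metal two-cell cube mould, 120 x 66 x 55 mm; bystander.
- wash: White wash bottle with blue cap, diameter 66, 160 mm high; bystander.
- cup: Glass cup, diameter 72, 80 mm high; bystander.
- scraper: Spatula lying flat, 240 mm long; bystander.
- weight: Brass knobbed weight, diameter 48, 74 mm high; bystander.
Not all that is in view belongs to the job. Leave any black or orange look-alike of the socket alone.

How it is judged (in metres and radians):
On the way, in this order (a step that is already met when the one before it is completed fails the run):
1. the yellow arbor stands by itself in the bore, let go of (collar less than 9 mm above the face, within 3 mm of centre) (horizontal distance between arbor and socket_mouth below 0.003 m and angle between the z axis of arbor and the z axis of socket, either way round below 0.1 rad and z of arbor in the frame of socket between 0.073 and 0.084 m and contact force between the fingers and arbor below 0.05 N), for 0.2 s.
2. the tamper has brought the collar home (less than 1.5 mm above the face) and bears on the arbor with at least 20 N (horizontal distance between arbor and socket_mouth below 0.003 m and angle between the z axis of arbor and the z axis of socket, either way round below 0.06 rad and z of arbor in the frame of socket between 0.073 and 0.0765 m and contact force between the fingers and arbor below 0.05 N and contact force between tamper and arbor above 20 N), for 0.05 s.
At the end, for the whole second after the job is handed in: The yellow-collared arbor is home in the sleeve: collar less than 1.5 mm above the face, centred within 3 mm, axis within 0.06 rad, at rest and let go; the tamper stands upright (within 0.1 rad), at rest on its mat, within 30 mm of the mat's centre (horizontal distance between arbor and socket_mouth below 0.003 m and angle between the z axis of arbor and the z axis of socket, either way round below 0.06 rad and z of arbor in the frame of socket between 0.073 and 0.0765 m and contact force between the fingers and arbor below 0.05 N and linear speed of each of arbor, tamper below 0.02 m/s and horizontal distance between tamper and mat below 0.03 m and angle between tamper's own z axis and vertical below 0.1 rad and z of tamper in the frame of mat between 0.002 and 0.01 m); the robot touches nothing.
It fails at once if the arbor is struck or pressed with the tamper by more than 35 N (contact force between tamper and arbor above 35 N).
It fails at once if the arbor is dropped into the bore (falling faster than 0.3 m/s as it meets the taper) (horizontal distance between arbor and socket_mouth below 0.003 m and z of arbor in the frame of socket below 0.084 m and linear speed of arbor above 0.3 m/s).
It fails at once if the fingers bear on the arbor (over 2 N) while it is home (less than 1.5 mm proud): it must be brought home with the tamper (contact force between the fingers and arbor above 2 N and horizontal distance between arbor and socket_mouth below 0.003 m and z of arbor in the frame of socket below 0.0765 m).
It fails at once if the blue-collared arbor or a bystander is moved (more than 20 to 30 mm) or tipped (distance of spare from where it was at the start of the episode above 0.02 m or distance of any of bowl, jar, mould, wash, cup, scraper, weight from where it was at the start of the episode above 0.03 m or angle between any of wash, cup, jar, weight's own z axis and vertical above 0.5 rad).
It also fails if it takes over 72 s, if anything falls off the work surface, if the arm or the gripper's body presses on something with over 40 N, if the wrist force passes 120 N, or if a joint passes its speed limit or range.

### The arm

A 6-joint arm with a two-finger parallel gripper is mounted at the origin on the work surface. World frame = base frame: x ahead of the robot, y to its left, z up, the work surface at z = 0. Lengths are in mm, angles in degrees, forces in N, time in s.
With the tool pointing down it reaches from about 350 to 850 mm from the base axis. Payload 8.1 kg.
Tool frame: the origin (TCP) lies at the centre of the arm's flange, where the gripper is bolted on; the fingertips stand 173 mm ahead of it and the grasp point (between the pads) lies 155 mm ahead of it; z points along the fingers, y is the line along which they close (so a half turn about z gives the same grasp; the last joint's range is limited). The gripper opens to 85 mm and grips with 20 to 120 N. Pads are 22 mm wide; open, the fingers measure 114 mm over their backs; the gripper's body (76 mm by 85 mm) begins 54 mm behind the grasp point. The pads swing forward as they close: fully open they stand 13 mm farther back than shut.
Start: joints at [67.873, 7.471, 85.268, -0, 87.261, -4.893], TCP at [177.749, 573.072, 404.692] pointing down, gripper open.
Joint ranges: [-169.43, 169.43], [-51.17, 129.36], [1.28, 143.12], [-76.62, 256.62], [0, 156.53], [-152.29, 152.29]. Speed limits (degrees/s): [136.94, 136.94, 159.86, 180, 180, 180].

### API

Orientations are given as [roll, pitch, yaw] about the fixed x, y, z axes, in that order (R = Rz(yaw) Ry(pitch) Rx(roll)).
In Python, from bench import * gives the robot as it stands.
- The arm moves only by the shell command python3 -m jog 'ROWS' [FORCE]. ROWS is text: rows parted by semicolons, each of 7 numbers parted by spaces: the shift along the tool's x, y, z scaled (see below), then the turn, a rotation vector about the tool's x, y, z scaled (see below), then the closure, from -1 (fully open) to 1 (shut). In form: tx ty tz wx wy wz hand; .... A call has 1 to 5 rows; each row shifts and turns the commanded pose from where the row before left it, along the tool's axes as they then stand; what a row does not reach is not made up. The controller multiplies each number of a shift by 0.1 m and each number of a turn by 60 degrees. A row lasts 1/8 s, in which the tool goes at most 62.5 mm and 10.7 degrees, less where a joint would pass 70% of its speed; a pose out of reach is approached as far as the arm can. A call with a number of a shift or a turn outside -1 to 1 is refused whole. A call with a gripper value outside its range is refused whole. The fingers move at their own pace and stop on an object; FORCE is the grip in N (left out, the last holds). Time passes only in rows, so rows that do not move let the fingers close. It gives the time, the measured TCP pose, the force, the opening and the grip force at its end, in the units of the state.
- sense(): the state, without advancing time (a new reading comes with each control period).
- snapshot(name): name is "scene" or "top" or "wrist"; returns a dict with "img" (480x640x3 uint8, red, green, blue), "fx", "fy", "cx", "cy" (pixels), "dist" ([k1, k2, p1, p2, k3] as OpenCV has them; the pictures are not rectified), "extrinsics" (4x4, takes a point from camera to world coordinates). Camera axes: x right, y down, z forward; pixel columns grow to the right and rows downward; lengths in mm; the calibration is good to about 2 mm. A picture is of the moment at which its call begins. There is no depth.
- hand_in(): hands the job in; it is judged then, once.
The state is a dict: "time": time; "joint_pos": joint angles; "qd": joint speeds; "joint_efforts": joint torques, N m; "tool_pos": TCP position; "tcp_rot": TCP orientation; "ft_force": force on the tool from outside, world axes, zero at the start; "wrist_torque": the same for the moment, N m; "finger_gap": finger opening in mm; "grip_force": force on a finger pad.
Only numpy, scipy, OpenCV 4.12 (cv2) and the standard library are available. Lean on these libraries where they do the work, as an engineer would, in place of code of your own. Each camera call takes 0.05 s, during which the arm holds its last target. There are 200 camera calls.

## Working session

There is one attempt and no reset: what is moved stays moved. The work goes in short steps, Python scripts to look and compute and a shell command to move; the robot and the scene stay as the last step left them, time stands still between calls to the robot, and variables do not carry over. Pictures are saved under pics/ and viewed, at most 12 in all, crops included, and the job is handed in when it is done.

```bash
ls; mkdir -p pics
python3 - <<'E'
from bench import *
import cv2,numpy as np
for n in ("scene","top"):
    s=snapshot(n); cv2.imwrite(f"pics/{n}0.png",s["img"][:,:,::-1]); np.save(f"pics/{n}0.npy",s,allow_pickle=True)
    print(n,s["fx"],s["fy"],s["cx"],s["cy"],s["dist"],np.round(s["extrinsics"],3).tolist())
s=sense();print(s)
E
```

```text
pics
scene 518.1410138663567 518.1410138663567 313.53934132528985 235.54483247666963 [-0.07446326  0.          0.          0.          0.        ] [[0.874, 0.337, -0.35, 1128.152], [0.486, -0.603, 0.633, -1020.447], [0.002, -0.723, -0.691, 1234.496], [0.0, 0.0, 0.0, 1.0]]
top 442.06004796937697 442.06004796937697 315.90698121841314 237.40527893680812 [-0.0902403  0.         0.         0.         0.       ] [[0.025, -0.996, 0.088, 473.678], [-1.0, -0.024, 0.011, -14.294], [-0.009, -0.089, -0.996, 1378.59], [0.0, 0.0, 0.0, 1.0]]
{'time': 0.1, 'joint_pos': array([ 6.78722359e+01,  7.50967785e+00,  8.53231340e+01, -1.28154672e-04,
        8.72611618e+01, -4.89359322e+00]), 'qd': array([-0.06142306, -0.24399373, -0.05314154,  0.03741518,  0.05154883,
        0.05485515]), 'joint_efforts': array([-4.82066935e-04, -5.70956004e+01, -5.01938975e+01, -3.63950448e-04,
        8.29854253e-03,  1.20973809e-04]), 'tool_pos': array([177.67305188, 572.87414269, 403.75969047]), 'tcp_rot': array([-1.79906358e+02, -7.88893522e-03,  1.62765829e+02]), 'ft_force': array([ 0.18293931, -0.01238584, -0.84022698]), 'wrist_torque': array([ 0.03305509, -0.01317761, -0.01463889]), 'grip_force': 0.0, 'finger_gap': 85.24915596468432}
```

View pics/top0.png

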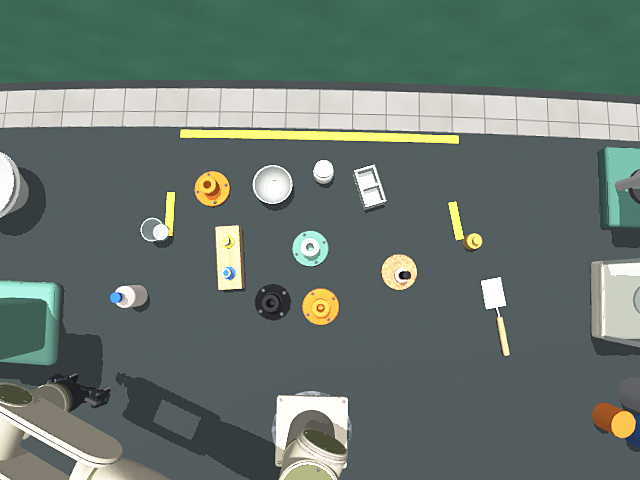

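View pics/scene0.png

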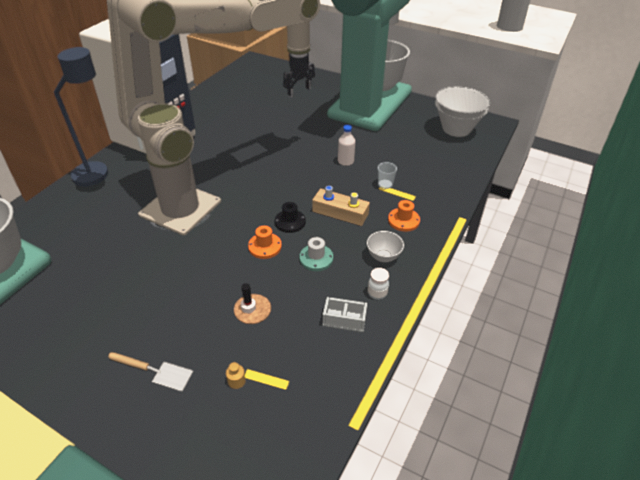

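The top view shows the yellow arbor at about (228,241) and the blue one at (228,272) in the rack. The grey sleeve on its green flange is at (310,248), and the tamper is on its mat at (400,270). There are four candidates for the socket: orange (211,188), orange (320,306), black (272,301) and green/steel (310,248). Only the last is steel on green, so it is the one meant.

```bash
cat > h.py <<'E'
import cv2,numpy as np
def ray(s,uv,z):
    K=np.array([[s["fx"],0,s["cx"]],[0,s["fy"],s["cy"]],[0,0,1]])
    n=cv2.undistortPoints(np.array([[uv]],float),K,np.array(s["dist"],float))[0,0]
    E=np.array(s["extrinsics"]); d=E[:3,:3]@[n[0],n[1],1]; o=E[:3,3]
    return (o+d*(z-o[2])/d[2])[:2]
def proj(s,p):
    K=np.array([[s["fx"],0,s["cx"]],[0,s["fy"],s["cy"]],[0,0,1]])
    E=np.linalg.inv(np.array(s["extrinsics"])); 
    return cv2.projectPoints(np.array([p],float),cv2.Rodrigues(E[:3,:3])[0],E[:3,3],K,np.array(s["dist"],float))[0][0,0]
def blobs(s,lo,hi,box=None,amin=8):
    hsv=cv2.cvtColor(s["img"],cv2.COLOR_RGB2HSV); m=cv2.inRange(hsv,np.array(lo),np.array(hi))
    if box: k=np.zeros_like(m); u0,v0,u1,v1=box; k[v0:v1,u0:u1]=m[v0:v1,u0:u1]; m=k
    n,l,st,c=cv2.connectedComponentsWithStats(m)
    return [(c[i].round(2).tolist(),st[i].tolist()) for i in range(1,n) if st[i][4]>=amin],m
E
python3 - <<'E'
from h import *
t=np.load("pics/top0.npy",allow_pickle=True).item(); c=np.load("pics/scene0.npy",allow_pickle=True).item()
def show(n,s,lo,hi,box,z,amin=8):
    for b in blobs(s,lo,hi,box,amin)[0]: print(n,b,"z",z,np.round(ray(s,b[0],z),1))
for nm,s,B in (("top",t,[(215,225,245,290),(285,225,335,270),(375,245,425,295)]),("scn",c,[(310,180,372,225),(295,230,340,272),(230,280,275,325)])):
    print(nm)
    show("yel",s,(22,130,120),(34,255,255),B[0],99); show("blue",s,(100,130,80),(125,255,255),B[0],99)
    show("green",s,(70,60,60),(95,255,255),B[1],24,30)
    m=blobs(s,(70,60,60),(95,255,255),B[1])[1]; ct=max(cv2.findContours(m,0,2)[0],key=cv2.contourArea); e=cv2.fitEllipse(cv2.convexHull(ct)); print("flange ell",e,ray(s,e[0],24))
    show("steel",s,(0,0,110),(180,45,255),B[1],75)
    show("cork",s,(5,60,90),(20,200,255),B[2],6,50)
    m=blobs(s,(5,60,90),(20,200,255),B[2])[1]; ct=max(cv2.findContours(m,0,2)[0],key=cv2.contourArea); e=cv2.fitEllipse(cv2.convexHull(ct)); print("mat ell",e,ray(s,e[0],6))
    show("white",s,(0,0,170),(180,50,255),B[2],24); show("black",s,(0,0,0),(180,255,45),B[2],100)
im=t["img"][:,:,::-1]
a=cv2.resize(im[215:295,205:345],None,fx=5,fy=5,interpolation=cv2.INTER_CUBIC)
cv2.imwrite("pics/crop1.png",a)
E
```

```text
top
yel ([229.14, 242.93], [222, 235, 12, 13, 44]) z 99 [565.  252.4]
yel ([223.93, 240.07], [222, 238, 5, 5, 15]) z 99 [573.  268.1]
blue ([230.98, 272.58], [226, 267, 9, 13, 45]) z 99 [478.9 243.5]
blue ([225.37, 272.26], [223, 270, 5, 5, 19]) z 99 [479.4 260. ]
green ([310.1, 248.67], [292, 231, 37, 36, 709]) z 24 [558.9  17.5]
flange ell ((309.923095703125, 248.1665802001953), (35.72978210449219, 36.35628890991211), 78.69963073730469) [560.40932597  18.0431531 ]
steel ([309.32, 247.01], [300, 238, 20, 19, 262]) z 75 [560.5  18.7]
mat ell ((400.3046875, 279.70849609375), (8.029121398925781, 15.094358444213867), 128.35121154785156) [ 470.40442348 -264.04863825]
white ([399.52, 274.35], [395, 267, 12, 16, 88]) z 24 [ 486.7 -258.2]
black ([401.19, 275.19], [399, 272, 6, 7, 26]) z 100 [ 483.7 -249.4]
scn
yel ([353.83, 194.08], [352, 193, 5, 3, 12]) z 99 [573.  269.5]
yel ([353.97, 204.34], [349, 201, 10, 6, 32]) z 99 [597.5 220.1]
blue ([328.5, 187.2], [327, 186, 4, 3, 10]) z 99 [478.5 260.3]
blue ([328.42, 197.67], [324, 195, 10, 5, 24]) z 99 [505.3 209. ]
green ([315.95, 259.86], [299, 246, 34, 25, 457]) z 24 [576.3  -7.3]
flange ell ((315.98687744140625, 256.85595703125), (26.696802139282227, 34.04332733154297), 89.67557525634766) [569.90638728   4.51873208]
steel ([316.92, 246.75], [308, 237, 17, 23, 291]) z 75 [574.5   1.7]
cork ([253.29, 309.68], [233, 293, 39, 31, 722]) z 6 [ 504.1 -263.9]
mat ell ((252.0423126220703, 308.3592834472656), (30.463455200195312, 38.245887756347656), 79.98707580566406) [ 498.01071741 -261.61262439]
white ([248.44, 305.05], [241, 299, 14, 11, 75]) z 24 [ 490.9 -267.6]
black ([246.19, 292.58], [242, 284, 9, 19, 129]) z 100 [ 499.9 -280.6]
```

View pics/crop1.png

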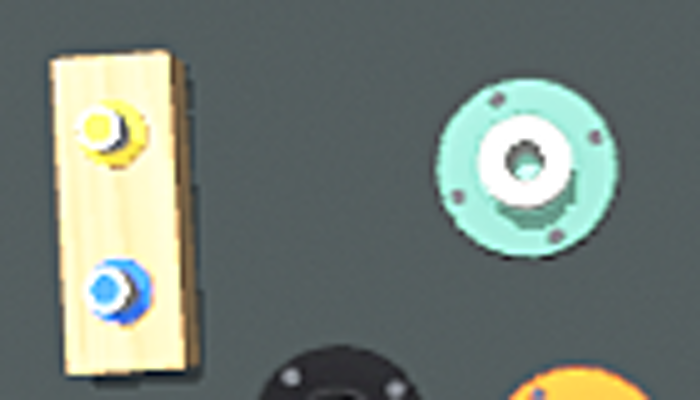

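The crop confirms it: yellow arbor in the far hole, blue in the near one, and the steel sleeve on the green flange. The arbor top comes out at (573,269) in both views, it is 94 mm from the spare's top (95 expected), and the mouth is at about (560.5,18.7). Now to move over the arbor.

```bash
python3 -m jog '0 0 0 0 0 -0.1435 -1; 0 0 0 0 0 -0.1435 -1; -0.49 -0.38 0 0 0 0 -1; -0.49 -0.38 0 0 0 0 -1; -0.49 -0.38 0 0 0 0 -1'; python3 -m jog '-0.49 -0.38 0 0 0 0 -1; -0.49 -0.38 0 0 0 0 -1; -0.49 -0.38 0 0 0 0 -1; -0.49 -0.38 0 0 0 0 -1; -0.49 -0.38 0 0 0 0 -1'; python3 -m jog '0 0 0 0 0 0 -1; 0 0 0 0 0 0 -1'
python3 - <<'E'
from bench import *; from h import *
w=snapshot("wrist"); np.save("pics/w1.npy",w,allow_pickle=True); cv2.imwrite("pics/w1.png",w["img"][:,:,::-1]); print(np.round(w["extrinsics"],3).tolist(),sense()["tool_pos"],sense()["joint_pos"])
print(w["fx"],w["dist"])
for lo,hi in (((22,130,120),(34,255,255)),((100,130,80),(125,255,255))):
    for b in blobs(w,lo,hi,None,60)[0]: print(b,ray(w,b[0],99),ray(w,b[0],63))
E
```

```text
time: 0.72
tool_pos: [325.7, 457.8, 404.2]
tcp_rot: [-180.0, -0.0, -180.0]
ft_force: [1.4, 0.2, -0.0]
finger_gap: 85.7
grip_force: 0.0
time: 1.35
tool_pos: [571.0, 267.4, 404.3]
tcp_rot: [-180.0, -0.0, 180.0]
ft_force: [1.2, 0.9, 0.7]
finger_gap: 85.4
grip_force: 0.0
time: 1.6
tool_pos: [569.6, 268.8, 403.9]
tcp_rot: [-180.0, -0.1, 179.9]
ft_force: [-0.1, -0.0, 0.4]
finger_gap: 85.8
grip_force: 0.0
[[0.001, 0.959, 0.282, 497.649], [1.0, -0.001, 0.001, 269.544], [0.001, 0.282, -0.959, 373.456], [0.0, 0.0, 0.0, 1.0]] [569.10804258 269.46582529 404.21531907] [ 2.06655914e+01  1.20816138e+01  8.01819692e+01  2.44823738e-02
  8.77969317e+01 -6.93456488e+01]
423.8081364441055 [-0.00037744  0.          0.          0.          0.        ]
([303.93, 197.41], [290, 188, 35, 26, 310]) [551.94099935 263.48969077] [559.06242884 262.69551656]
([525.34, 228.92], [519, 218, 14, 26, 224]) [573.59334984 412.15008799] [583.55488837 430.85549369]
([510.99, 304.01], [504, 244, 15, 111, 149]) [628.80410167 409.71214915] [646.00755861 428.09777376]
([302.1, 85.98], [272, 52, 56, 59, 949]) [482.76930541 262.86776608] [480.81757891 261.99201486]
([297.46, 77.0], [283, 62, 30, 31, 718]) [477.61151589 260.08994652] [474.98324923 258.84983252]
```

View pics/w1.png

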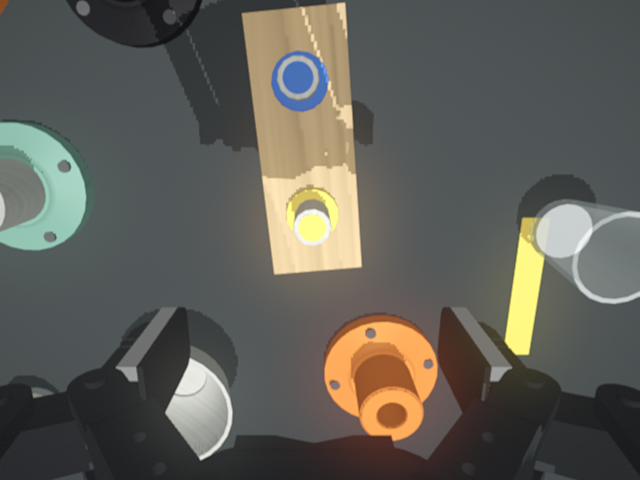

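The wrist view shows the yellow head's disc at (312,227), the blue one at (297,77), and the orange decoy at (385,400) beyond the rack. Its sleeve is close to where the fingers could pass, so I'll check that.

Run:
```python
from h import *
w=np.load("pics/w1.npy",allow_pickle=True).item()
b,m=blobs(w,(22,110,200),(34,255,255),(290,205,335,245),5)
print(b)
for uv in ([312,227],[297.5,77]): print(ray(w,uv,99))
print("orange flange",ray(w,[381,362],24),"top",ray(w,[391,413],75))
print(ray(w,[262,178],55),ray(w,[273,273],55),ray(w,[361,267],55))
```

```text
[([292.23, 214.26], [290, 205, 9, 26, 115]), ([331.63, 214.33], [326, 205, 9, 25, 123]), ([311.71, 227.44], [299, 216, 26, 24, 498])]
[572.0989666  268.75848008]
[477.61153486 260.11426628]
orange flange [724.25183317 333.30149721] top [739.95783256 334.520172  ]
[545.77618136 231.05734352] [622.30309111 237.21429945] [617.2503577  307.79957987]
```

```bash
python3 -m jog '-0.03 0 0.4 0 0 0 -1; 0 0 0.6 0 0 0 -1; 0 0 0.4 0 0 0 -1; 0 0 0.22 0 0 0 -1; 0 0 0 0 0 0 -1' 40; python3 -m jog '0 0 0 0 0 0 1; 0 0 0 0 0 0 1; 0 0 0 0 0 0 1; 0 0 0 0 0 0 1; 0 0 0 0 0 0 1' 40
```

```text
time: 2.28
tool_pos: [571.5, 269.6, 241.4]
tcp_rot: [-179.9, -0.2, -179.9]
ft_force: [-0.7, 0.9, 0.2]
finger_gap: 85.2
grip_force: 0.0
time: 2.9
tool_pos: [573.2, 269.0, 244.1]
tcp_rot: [180.0, 0.1, 180.0]
ft_force: [-2.9, -0.7, 5.8]
finger_gap: 24.5
grip_force: 39.2
```

```bash
python3 -m jog '0 0 -0.2 0 0 0 1; 0 0 -0.4 0 0 0 1; 0 0 -0.2 0 0 0 1; 0 0 -0.2 0 0 0 1; 0 0 0 0 0 0 1'
python3 - <<'E'
from bench import *; from h import *
for i in range(4): s=sense(); print(s["tool_pos"],s["ft_force"],s["grip_force"],s["finger_gap"])
w=snapshot("wrist"); np.save("pics/w2.npy",w,allow_pickle=True); cv2.imwrite("pics/w2.png",w["img"][:,:,::-1])
E
```

```text
time: 3.52
tool_pos: [573.2, 269.2, 344.7]
tcp_rot: [179.9, 0.2, 180.0]
ft_force: [0.8, -0.1, -3.4]
finger_gap: 25.1
grip_force: 39.5
[573.17519162 269.17373697 344.70359402] [ 0.83235705 -0.11923229 -3.37270559] 39.54690456390381 25.060631025045762
[573.17519162 269.17373697 344.70359402] [ 0.83235705 -0.11923229 -3.37270559] 39.54690456390381 25.060631025045762
[573.17519162 269.17373697 344.70359402] [ 0.83235705 -0.11923229 -3.37270559] 39.54690456390381 25.060631025045762
[573.17519162 269.17373697 344.70359402] [ 0.83235705 -0.11923229 -3.37270559] 39.54690456390381 25.060631025045762
```

View pics/w2.png

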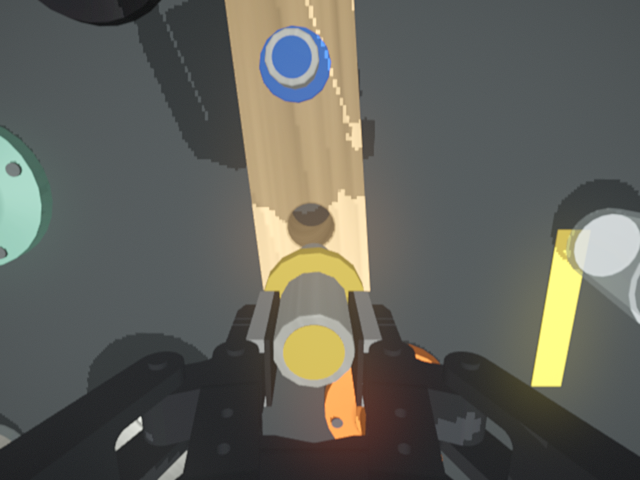

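The arbor is held, with its disc at (315,353), and the spare is still in place at (293,57). Next I move to the far side of the sleeve so the wrist camera sees the mouth unobstructed.

```bash
python3 -m jog '-0.114 -0.5 0 0 0 0 1; -0.114 -0.5 0 0 0 0 1; -0.114 -0.5 0 0 0 0 1; -0.114 -0.5 0 0 0 0 1; -0.114 -0.5 0 0 0 0 1';python3 -m jog '0 0 0 0 0 0 1;0 0 0 0 0 0 1;0 0 0 0 0 0 1'
python3 - <<'E'
from bench import *; from h import *
w2=np.load("pics/w2.npy",allow_pickle=True).item()
def tcp(w): # TCP from camera pose, constant offset read at w1
    return w["extrinsics"][:3,3]
print("w2 cam",tcp(w2),"held top",ray(w2,[315,353],199),ray(w2,[315,353],201))
s=sense();print(s["tool_pos"],s["tcp_rot"],s["ft_force"])
w=snapshot("wrist"); np.save("pics/w3.npy",w,allow_pickle=True); print(w["extrinsics"][:3,3],sense()["tool_pos"])
im=w["img"].copy()
for n,lo,hi in(("green",(70,60,60),(95,255,255)),("yel",(22,100,100),(34,255,255)),("grey",(0,0,60),(180,50,255))):
    for b in blobs(w,lo,hi,(200,60,430,420),150)[0]: print(n,b)
cv2.imwrite("pics/w3.png",im[:,:,::-1])
E
```

```text
time: 4.2
tool_pos: [629.2, 17.4, 340.5]
tcp_rot: [180.0, -0.2, 180.0]
ft_force: [0.2, -0.5, -2.3]
finger_gap: 25.1
grip_force: 39.8
time: 4.58
tool_pos: [629.2, 20.2, 341.8]
tcp_rot: [180.0, -0.1, -179.9]
ft_force: [0.1, 0.2, -3.0]
finger_gap: 24.9
grip_force: 40.1
w2 cam [501.36782229 269.86343189 313.86921415] held top [573.38227709 270.58445897] [572.12842582 270.57190509]
[629.24086751  20.17959263 341.8033489 ] [ 1.79974480e+02 -8.52145467e-02 -1.79936602e+02] [ 0.12234896  0.17340049 -2.98623458]
[557.3162458   20.77698575 311.34970516] [629.31339304  20.2847341  342.13902483]
green ([292.41, 129.61], [229, 60, 153, 137, 7550])
yel ([313.52, 269.34], [264, 248, 100, 54, 2534])
yel ([313.51, 351.84], [283, 325, 62, 54, 2616])
grey ([319.84, 252.4], [200, 60, 230, 360, 49859])
grey ([309.4, 116.21], [260, 64, 100, 105, 7796])
grey ([374.06, 86.05], [367, 78, 15, 17, 199])
grey ([248.55, 145.94], [242, 139, 14, 15, 166])
grey ([337.72, 179.28], [331, 172, 14, 15, 166])
```

View pics/w3.png

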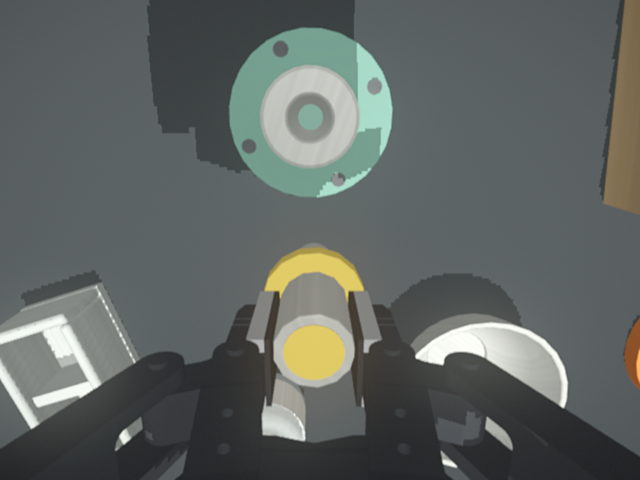

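The picture shows the sleeve's ring at (310,116), and the held arbor's disc at (313.5,352) with its collar below. The bowl and mould stay clear of the arbor.

Run:
```python
from h import *
w=np.load("pics/w3.npy",allow_pickle=True).item(); E=w["extrinsics"]
b,m=blobs(w,(0,0,60),(180,50,255),(255,60,365,172),150)
ct=max(cv2.findContours(m,0,1)[0],key=cv2.contourArea); e=cv2.fitEllipse(ct); print(e,"mouth",ray(w,e[0],75)); 
hull=cv2.convexHull(ct)[:,0]; P=np.array([ray(w,p,75) for p in hull.astype(float)]); print("size",P.max(0)-P.min(0),(P.max(0)+P.min(0))/2)
g=cv2.cvtColor(w["img"],cv2.COLOR_RGB2GRAY)[85:150,278:345]
c=cv2.HoughCircles(cv2.resize(g,None,fx=4,fy=4),3,1,200,param1=60,param2=15,minRadius=70,maxRadius=130)
if c is not None:
    u=c[0,0,:2]/4+[278,85]; print("bore",u,c[0,0,2]/4,ray(w,u,75))
print(g[31,::2])
b,m=blobs(w,(22,100,100),(34,255,255),(270,320,360,390),500)
ct=max(cv2.findContours(m,0,1)[0],key=cv2.contourArea); t=cv2.fitEllipse(ct); print("disc",t)
for z in (194,196,198,200): print(z,ray(w,t[0],z))
# expected collar front edge (towards base) with origin z
for o in (152,154,156):
  print(o,proj(w,[ray(w,t[0],o+44)[0]-20,ray(w,t[0],o+44)[1],o+8]))
print("collar row min 248; tip cyl row ~243")
```

```text
((309.4311218261719, 116.22814178466797), (99.512939453125, 103.70175170898438), 177.80661010742188) mouth [559.87932499  18.95300503]
size [53.77705864 53.42110835] [560.65836278  18.98049537]
[192 191 193 188 153 133 131 130 133 130 152 159 159 160 160 159 160 160
 160 160 160 160 151 127 130 129 130 144 166 195 196 199 200 200]
disc ((313.5074768066406, 351.83099365234375), (53.27533721923828, 60.5946044921875), 90.22664642333984)
194 [629.76034291  21.0608714 ]
196 [628.52567262  21.05603311]
198 [627.29100233  21.05119483]
200 [626.05633205  21.04635654]
152 [313.43875299 252.94911294]
154 [313.43776301 251.52468972]
156 [313.4367441 250.0586291]
collar row min 248; tip cyl row ~243
```

Run:
```python
from h import *
w=np.load("pics/w3.npy",allow_pickle=True).item()
for o in (150,152,154,156,158):
  x,y=ray(w,[313.5,351.8],o+44)
  cols=[[proj(w,[x+r*np.cos(a),y+r*np.sin(a),o+z])for a in np.linspace(0,6.28,90)] for r,z in((20,0),(20,8),(9,-44),(13,44))]
  print(o,round(x,1),[np.min(c,0).round(1).tolist()+np.max(c,0).round(1).tolist() for c in cols])
hsv=cv2.cvtColor(w["img"],cv2.COLOR_RGB2HSV)
print([(v,hsv[v,314].tolist()) for v in range(238,258)])
print([(v,w["img"][v,314].tolist()) for v in range(380,394,1)])
print([(u,w["img"][352,u].tolist()) for u in list(range(270,286,2))+list(range(342,358,2))])
```

```text
150 629.7 [[264.9, 247.9, 361.7, 337.0], [262.8, 254.3, 364.0, 347.0], [295.7, 241.7, 330.8, 274.8], [272.1, 314.2, 354.9, 387.4]]
152 628.5 [[264.3, 246.4, 362.4, 336.8], [262.1, 252.9, 364.7, 346.9], [295.5, 240.5, 331.0, 274.0], [271.4, 313.6, 355.6, 388.0]]
154 627.3 [[263.7, 245.0, 363.0, 336.6], [261.3, 251.5, 365.4, 346.9], [295.3, 239.3, 331.1, 273.2], [270.6, 312.9, 356.4, 388.6]]
156 626.0 [[263.0, 243.5, 363.7, 336.4], [260.6, 250.1, 366.1, 346.8], [295.1, 238.1, 331.3, 272.3], [269.8, 312.2, 357.2, 389.2]]
158 624.8 [[262.3, 242.0, 364.4, 336.2], [259.8, 248.6, 366.9, 346.7], [294.9, 236.8, 331.5, 271.5], [269.0, 311.4, 358.0, 389.9]]
[(238, [75, 10, 105]), (239, [75, 10, 106]), (240, [75, 10, 105]), (241, [75, 10, 105]), (242, [60, 9, 113]), (243, [36, 10, 125]), (244, [30, 14, 131]), (245, [40, 12, 133]), (246, [27, 19, 134]), (247, [24, 77, 149]), (248, [24, 129, 164]), (249, [24, 148, 169]), (250, [24, 147, 170]), (251, [24, 146, 169]), (252, [24, 146, 177]), (253, [25, 140, 202]), (254, [25, 138, 222]), (255, [25, 136, 227]), (256, [25, 137, 225]), (257, [25, 138, 224])]
[(380, [196, 191, 167]), (381, [186, 187, 180]), (382, [185, 187, 180]), (383, [187, 188, 181]), (384, [188, 188, 180]), (385, [185, 186, 178]), (386, [165, 167, 160]), (387, [131, 132, 127]), (388, [106, 109, 105]), (389, [104, 105, 101]), (390, [105, 106, 103]), (391, [104, 106, 103]), (392, [104, 106, 103]), (393, [104, 106, 103])]
[(270, [64, 59, 51]), (272, [63, 57, 50]), (274, [181, 182, 175]), (276, [188, 190, 182]), (278, [190, 191, 185]), (280, [191, 192, 186]), (282, [200, 195, 181]), (284, [225, 203, 98]), (342, [224, 203, 101]), (344, [220, 202, 129]), (346, [185, 187, 183]), (348, [187, 188, 181]), (350, [188, 189, 181]), (352, [190, 191, 184]), (354, [130, 131, 123]), (356, [64, 56, 45])]
```

The arbor sits centred on the tool in the camera frame (x≈629.2, TCP 629.2). So I move dx −68.7 and dy −2, then descend partway.

```bash
python3 -m jog '0.35 -0.02 0 0 0 0 1; 0.337 0 0 0 0 0 1; 0 0 0.25 0 0 0 1; 0 0 0.25 0 0 0 1; 0 0 0 0 0 0 1'; python3 -m jog '0 0 0 0 0 0 1';python3 -m jog '0 0 0 0 0 0 1'
python3 - <<'E'
from bench import *; from h import *
s=snapshot("wrist"); cv2.imwrite("pics/w4.png",s["img"][:,:,::-1]); np.save("pics/w4.npy",s,allow_pickle=True); print(s["extrinsics"][:3,3],sense()["tool_pos"])
E
```

```text
time: 5.25
tool_pos: [560.1, 17.8, 290.8]
tcp_rot: [-180.0, -0.1, -179.9]
ft_force: [0.3, -0.2, -3.1]
finger_gap: 24.8
grip_force: 40.0
time: 5.38
tool_pos: [561.1, 17.6, 293.7]
tcp_rot: [180.0, 0.0, -180.0]
ft_force: [-0.2, -0.0, -2.6]
finger_gap: 24.7
grip_force: 40.1
time: 5.5
tool_pos: [561.4, 17.3, 294.1]
tcp_rot: [180.0, 0.1, -180.0]
ft_force: [-0.3, -0.0, -2.9]
finger_gap: 24.9
grip_force: 40.1
[489.53649372  17.88343222 263.39342198] [561.3257656   17.14008586 293.9591781 ]
```

View pics/w4.png

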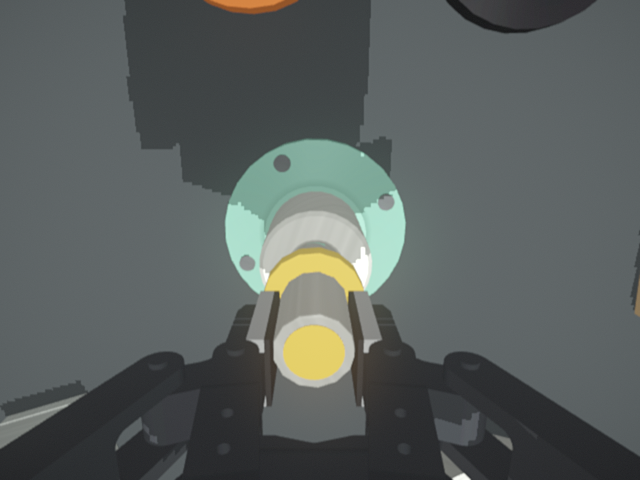

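Run:
```python
from h import *
w=np.load("pics/w4.npy",allow_pickle=True).item(); print(w["cx"],w["cy"],w["extrinsics"][:3,:3].round(4).tolist())
m=blobs(w,(68,50,60),(95,255,255),(215,130,420,300))[1]
# flange visible outline: fit ellipse on upper arc
ct=cv2.convexHull(max(cv2.findContours(m,0,1)[0],key=cv2.contourArea))[:,0].astype(float)
P=np.array([ray(w,p,24) for p in ct if p[1]<270]); A=np.c_[2*P,np.ones(len(P))]; s=np.linalg.lstsq(A,(P**2).sum(1),rcond=None)[0]; print("flange c",s[:2],"R",np.sqrt(s[2]+s[:2]@s[:2]))
m=blobs(w,(22,100,100),(34,255,255),(270,320,360,390),500)[1]
t=cv2.fitEllipse(max(cv2.findContours(m,0,1)[0],key=cv2.contourArea)); print(t[0],[ray(w,t[0],z) for z in(147,149)])
for r in (258,262,266,270): print(r,[(u,w["img"][r,u].tolist()) for u in list(range(256,268,2))+list(range(364,378,2))])
print([(v,w["img"][v,316].tolist()) for v in range(205,250,3)])
for c in ([560.5,19],[560.5,20]):
  q=np.array([proj(w,[c[0]+27*np.cos(a),c[1]+27*np.sin(a),75]) for a in np.linspace(0,6.28,90)]); print(c,q.min(0),q.max(0))
```

```text
313.473730199948 235.8604953802508 [[-0.0005, 0.9585, 0.285], [1.0, 0.0002, 0.0011], [0.001, 0.285, -0.9585]]
flange c [557.55178162  18.94254425] R 52.98389967615859
(313.4909973144531, 351.8809509277344) [array([561.89825931,  18.04382999]), array([560.65485974,  18.04107385])]
258 [(256, [176, 224, 206]), (258, [176, 222, 205]), (260, [178, 185, 176]), (262, [177, 180, 172]), (264, [192, 195, 188]), (266, [194, 197, 189]), (364, [255, 255, 255]), (366, [255, 255, 255]), (368, [241, 243, 236]), (370, [235, 239, 232]), (372, [184, 228, 211]), (374, [178, 227, 209]), (376, [178, 227, 209])]
262 [(256, [174, 222, 205]), (258, [176, 222, 205]), (260, [175, 182, 173]), (262, [179, 182, 174]), (264, [194, 197, 190]), (266, [195, 197, 189]), (364, [255, 255, 255]), (366, [255, 255, 255]), (368, [249, 252, 244]), (370, [237, 238, 232]), (372, [191, 228, 212]), (374, [179, 227, 209]), (376, [179, 227, 210])]
266 [(256, [176, 225, 208]), (258, [177, 223, 206]), (260, [174, 181, 172]), (262, [177, 179, 172]), (264, [194, 196, 189]), (266, [195, 197, 190]), (364, [255, 255, 255]), (366, [255, 
[... 245 characters left out ...]
255, 249]), (266, [192, 194, 187]), (364, [255, 255, 255]), (366, [255, 255, 255]), (368, [242, 244, 236]), (370, [233, 237, 229]), (372, [184, 228, 211]), (374, [179, 228, 210]), (376, [179, 227, 210])]
[(205, [145, 148, 141]), (208, [143, 146, 140]), (211, [175, 178, 171]), (214, [186, 189, 182]), (217, [197, 200, 193]), (220, [198, 201, 194]), (223, [199, 201, 194]), (226, [199, 201, 194]), (229, [200, 202, 195]), (232, [201, 203, 196]), (235, [200, 202, 194]), (238, [198, 200, 193]), (241, [154, 159, 151]), (244, [141, 144, 136]), (247, [161, 152, 115])]
[560.5, 19] [258.32588047 210.54162468] [372.3629632  317.58998048]
[560.5, 20] [260.4414737  210.54210908] [374.47700227 317.5898464 ]
```

```bash
python3 -m jog '0.005 0.01 0 0 0 0 1; 0 0 0.09 0 0 0 1; 0 0 0.09 0 0 0 1; 0 0 0 0 0 0 1; 0 0 0 0 0 0 1'; for i in 1 2; do python3 -m jog '0 0 0 0 0 0 1' | grep -E 'pos|ft'; done
```

```text
time: 6.18
tool_pos: [560.5, 17.9, 274.1]
tcp_rot: [-180.0, 0.0, 180.0]
ft_force: [4.6, -1.5, -6.0]
finger_gap: 24.9
grip_force: 39.9
tool_pos: [560.5, 17.9, 274.5]
ft_force: [4.0, -1.1, -4.9]
tool_pos: [560.5, 17.9, 274.7]
ft_force: [4.2, -1.4, -4.9]
```

```bash
python3 -m jog '-0.01 -0.004 0 0 0 0 1; 0 0 0 0 0 0 1; 0 0 0 0 0 0 1'; for i in 1 2; do python3 -m jog '0 0 0 0 0 0 1' | grep -E 'pos|ft'; done
```

```text
time: 6.8
tool_pos: [561.2, 17.7, 274.6]
tcp_rot: [180.0, -0.0, 180.0]
ft_force: [0.5, 1.0, -3.5]
finger_gap: 24.4
grip_force: 40.1
tool_pos: [561.3, 17.7, 274.6]
ft_force: [1.1, 1.3, -2.9]
tool_pos: [561.3, 17.7, 274.6]
ft_force: [0.0, 0.5, -2.3]
```

```bash
for i in 1; do python3 -m jog '0 0 0.01 0 0 0 1; 0 0 0.01 0 0 0 1;0 0 0 0 0 0 1; 0 0 0 0 0 0 1' | grep -E 'pos|ft'; python3 -m jog '0 0 0 0 0 0 1' | grep -E 'pos|ft'; done
```

```text
tool_pos: [561.4, 17.6, 272.6]
ft_force: [1.1, 2.1, -2.3]
tool_pos: [561.4, 17.6, 272.7]
ft_force: [0.9, 2.0, -2.3]
```

```bash
python3 -m jog '-0.003 0.006 0.01 0 0 0 1; 0 0 0 0 0 0 1;0 0 0 0 0 0 1' | grep -E 'pos|ft'; python3 -m jog '0 0 0 0 0 0 1' | grep -E 'pos|ft'
```

```text
tool_pos: [561.6, 18.1, 271.5]
ft_force: [-0.3, 0.1, -3.7]
tool_pos: [561.7, 18.1, 271.6]
ft_force: [-0.3, -0.7, -2.6]
```

```bash
python3 -m jog '0 0 0.01 0 0 0 1; 0 0 0 0 0 0 1;0 0 0 0 0 0 1' | grep -E 'pos|ft'; python3 -m jog '0 0 0.005 0 0 0 1; 0 0 0 0 0 0 1;0 0 0 0 0 0 1' | grep -E 'pos|ft'
```

```text
tool_pos: [561.7, 18.2, 270.6]
ft_force: [0.1, -0.4, -3.0]
tool_pos: [561.7, 18.2, 270.2]
ft_force: [0.0, -0.0, -2.4]
```

```bash
for i in 1; do python3 -m jog '0 0 0.005 0 0 0 1; 0 0 0 0 0 0 1;0 0 0 0 0 0 1' | grep -E 'pos|ft'; done; python3 -m jog '0 0 0.005 0 0 0 1; 0 0 0 0 0 0 1;0 0 0 0 0 0 1' | grep -E 'pos|ft'
```

```text
tool_pos: [561.7, 18.2, 269.7]
ft_force: [0.7, 0.1, -2.4]
tool_pos: [561.7, 18.2, 269.2]
ft_force: [-0.0, 0.1, -2.5]
```

```bash
python3 -m jog '0 0 0.005 0 0 0 1; 0 0 0 0 0 0 1;0 0 0 0 0 0 1' | grep -E 'pos|ft';  python3 -m jog '0 0 0.005 0 0 0 1; 0 0 0 0 0 0 1;0 0 0 0 0 0 1' | grep -E 'pos|ft'
```

```text
tool_pos: [561.7, 18.1, 268.7]
ft_force: [1.3, -1.1, -1.8]
tool_pos: [561.7, 18.1, 268.2]
ft_force: [0.5, -1.4, -2.2]
```

```bash
python3 -m jog '0 0 0.005 0 0 0 1; 0 0 0 0 0 0 1;0 0 0 0 0 0 1' | grep -E 'pos|ft'
```

```text
tool_pos: [561.8, 18.1, 267.8]
ft_force: [0.6, -2.0, -1.0]
```

```bash
python3 -m jog '0 0 0.004 0 0 0 1; 0 0 0 0 0 0 1;0 0 0 0 0 0 1' | grep -E 'pos|ft'
```

```text
tool_pos: [561.8, 18.2, 267.4]
ft_force: [0.9, -1.8, 0.5]
```

About 3 N is carried by the taper, so I let go here.

```bash
python3 -m jog '0 -0.003 0 0 0 0 1; 0 0 0 0 0 0 0.3; 0 0 0 0 0 0 0; 0 0 0 0 0 0 -0.5; 0 0 0 0 0 0 -1'; python3 -m jog '0 0 0 0 0 0 -1; 0 0 0 0 0 0 -1; 0 0 -0.15 0 0 0 -1;  0 0 -0.4 0 0 0 -1; 0 0 -0.5 0 0 0 -1'
python3 - <<'E'
from bench import *; from h import *
s=snapshot("scene"); cv2.imwrite("pics/s5.png",cv2.resize(s["img"][180:340,220:400,::-1],None,fx=3,fy=3,interpolation=cv2.INTER_CUBIC)); np.save("pics/s5.npy",s,allow_pickle=True)
E
```

```text
time: 11.8
tool_pos: [561.7, 17.9, 267.2]
tcp_rot: [180.0, -0.0, 180.0]
ft_force: [-0.4, 0.3, -0.3]
finger_gap: 77.2
grip_force: 0.0
time: 12.42
tool_pos: [561.2, 17.9, 373.4]
tcp_rot: [180.0, -0.1, 180.0]
ft_force: [0.7, -0.1, -0.3]
finger_gap: 85.8
grip_force: 0.0
```

View pics/s5.png

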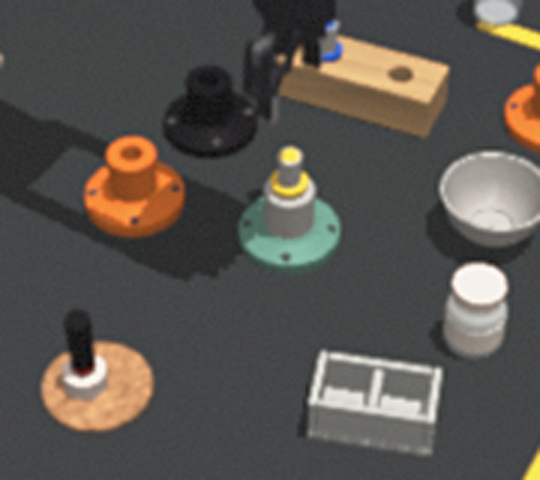

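The arbor stands upright and proud in the sleeve, at about (290,170) in the crop. The tamper is on the mat at (82,345). Now the tamper.

```bash
python3 -m jog '0.032 -0.552 0 0 0 0 -1; 0.032 -0.552 0 0 0 0 -1; 0.032 -0.552 0 0 0 0 -1; 0.032 -0.552 0 0 0 0 -1; 0.032 -0.552 -0.2 0 0 0 -1'; python3 -m jog '0 0 0 0 0 0 -1; 0 0 0 0 0 0 -1'
python3 - <<'E'
from bench import *; from h import *
w=snapshot("wrist"); cv2.imwrite("pics/w6.png",w["img"][:,:,::-1]); np.save("pics/w6.npy",w,allow_pickle=True); print(w["extrinsics"][:3,3],sense()["tool_pos"])
for n,lo,hi,z in(("cork",(5,60,60),(22,200,255),6),("white",(0,0,150),(180,50,255),24),("black",(0,0,0),(180,255,45),106)):
    for b in blobs(w,lo,hi,(100,20,540,300),200)[0]: print(n,b,ray(w,b[0],z))
E
```

```text
time: 13.1
tool_pos: [544.8, -259.6, 391.7]
tcp_rot: [179.9, -0.1, 180.0]
ft_force: [0.6, -0.4, -0.4]
finger_gap: 85.6
grip_force: 0.0
time: 13.35
tool_pos: [545.6, -258.1, 392.9]
tcp_rot: [180.0, 0.0, 179.9]
ft_force: [-0.9, -0.7, -0.5]
finger_gap: 85.4
grip_force: 0.0
[ 473.75355347 -257.37178869  362.25324126] [ 545.70355907 -257.35221677  392.41845713]
cork ([313.16, 136.21], [245, 65, 134, 139, 11999]) [ 494.14832671 -257.24956238]
cork ([303.55, 131.96], [283, 107, 41, 43, 1061]) [ 490.7545076  -265.10095416]
white ([307.9, 118.95], [277, 95, 57, 59, 1186]) [ 480.16308145 -261.29072102]
```

View pics/w6.png

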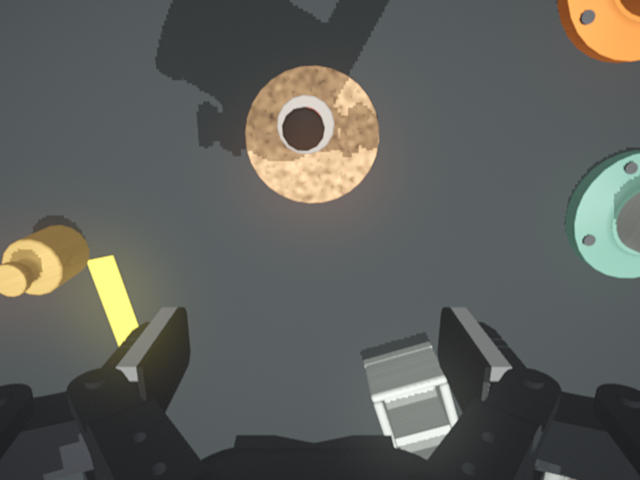

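The tamper's black grip top is at about (303,130) and its foot ring at (305.5,124), on the mat centred at (312,134.5).

Run:
```python
from h import *
w=np.load("pics/w6.npy",allow_pickle=True).item()
m=cv2.inRange(cv2.cvtColor(w["img"],cv2.COLOR_RGB2GRAY),0,75); k=np.zeros_like(m); k[100:158,275:332]=m[100:158,275:332]
n,l,st,c=cv2.connectedComponentsWithStats(k)
for i in range(1,n):
    if st[i][4]>150: print(c[i],st[i])
m=blobs(w,(0,0,120),(180,60,255),(272,90,338,160),200)[1]; ct=cv2.convexHull(max(cv2.findContours(m,0,1)[0],key=cv2.contourArea)); e=cv2.fitEllipse(ct); print("foot",e,ray(w,e[0],30))
print("top",ray(w,[303.5,130.5],106),"foot",ray(w,[305.5,124],30),"mat",ray(w,[312,134.5],6))
```

```text
[302.86037736 128.39471698] [ 283  108   41   42 1325]
foot ((305.1421813964844, 124.05081176757812), (57.46652603149414, 59.062984466552734), 176.19131469726562) [ 483.77765386 -263.32948863]
top [ 485.14846346 -262.95455817] foot [ 483.74059751 -263.05790236] mat [ 492.7823913 -258.1979325]
```

```bash
python3 -m jog '0.306 -0.03 0 0 0 0 -1; 0.306 -0.031 0 0 0 0 -1; 0 0 0.5 0 0 0 -1; 0 0 0.5 0 0 0 -1; 0 0 0.4 0 0 0 -1'; python3 -m jog '0 0 0.265 0 0 0 -1; 0 0 0 0 0 0 -1; 0 0 0 0 0 0 -1'; python3 -m jog '0 0 0 0 0 0 1;0 0 0 0 0 0 1;0 0 0 0 0 0 1;0 0 0 0 0 0 1;0 0 0 0 0 0 1' 60
```

```text
time: 14.02
tool_pos: [484.1, -262.2, 250.1]
tcp_rot: [179.9, -0.1, -179.9]
ft_force: [0.4, 0.7, 0.6]
finger_gap: 85.6
grip_force: 0.0
time: 14.4
tool_pos: [485.1, -263.7, 227.1]
tcp_rot: [-180.0, 0.1, -179.9]
ft_force: [1.0, -0.1, 0.5]
finger_gap: 85.2
grip_force: 0.0
time: 15.02
tool_pos: [484.7, -264.5, 226.5]
tcp_rot: [-180.0, 0.1, 180.0]
ft_force: [-1.1, -0.6, 5.5]
finger_gap: 24.8
grip_force: 58.9
```

```bash
python3 -m jog '0 0 -0.2 0 0 0 1; 0 0 -0.5 0 0 0 1; 0 0 -0.5 0 0 0 1; 0 0 -0.4 0 0 0 1; 0 0 0 0 0 0 1'; python3 -m jog '-0.154 0.565 0 0 0 0 1; -0.154 0.565 0 0 0 0 1; -0.154 0.565 0 0 0 0 1; -0.154 0.565 0 0 0 0 1; -0.154 0.565 0 0 0 0 1'; python3 -m jog '0 0 0 0 0 0 1;0 0 0 0 0 0 1;0 0 0 0 0 0 1'
python3 - <<'E'
from bench import *; from h import *
s=snapshot("scene"); cv2.imwrite("pics/s7.png",cv2.resize(s["img"][140:300,220:400,::-1],None,fx=3,fy=3,interpolation=cv2.INTER_CUBIC)); np.save("pics/s7.npy",s,allow_pickle=True)
w=snapshot("wrist");np.save("pics/w7.npy",w,allow_pickle=True)
E
```

```text
time: 15.65
tool_pos: [485.2, -264.7, 389.4]
tcp_rot: [-179.8, 0.3, 180.0]
ft_force: [0.5, 0.3, -2.9]
finger_gap: 24.7
grip_force: 59.2
time: 16.27
tool_pos: [561.1, 20.1, 382.8]
tcp_rot: [180.0, -0.2, 180.0]
ft_force: [1.4, -0.8, -2.5]
finger_gap: 24.5
grip_force: 59.6
time: 16.65
tool_pos: [561.1, 17.2, 384.5]
tcp_rot: [-180.0, -0.1, 179.9]
ft_force: [0.0, -0.2, -1.8]
finger_gap: 24.5
grip_force: 59.9
```

View pics/s7.png

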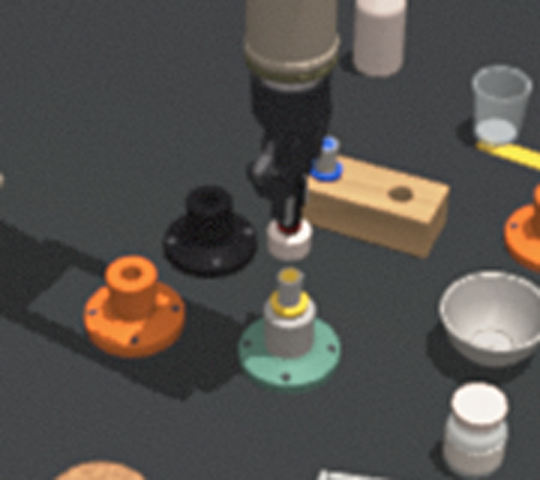

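The tamper's foot is right above the arbor's head at (290,275). I descend in stages.

```bash
python3 -m jog '0 0.004 0.15 0 0 0 1; 0 0 0.1 0 0 0 1; 0 0 0.07 0 0 0 1; 0 0 0 0 0 0 1; 0 0 0 0 0 0 1'; for i in 1; do python3 -m jog '0 0 0.01 0 0 0 1; 0 0 0.01 0 0 0 1; 0 0 0.01 0 0 0 1; 0 0 0 0 0 0 1; 0 0 0 0 0 0 1' | grep -E 'pos|ft'; done
```

```text
time: 17.38
tool_pos: [561.6, 18.7, 354.1]
tcp_rot: [-180.0, 0.0, 180.0]
ft_force: [0.4, -0.3, -2.5]
finger_gap: 24.1
grip_force: 59.9
tool_pos: [561.5, 18.7, 350.8]
ft_force: [0.6, -0.5, -2.8]
```

```bash
python3 -m jog '0 0 0.01 0 0 0 1; 0 0 0.01 0 0 0 1; 0 0 0.01 0 0 0 1; 0 0 0 0 0 0 1; 0 0 0 0 0 0 1' | grep -E 'pos|ft'; python3 -m jog '0 0 0.006 0 0 0 1; 0 0 0.006 0 0 0 1; 0 0 0.006 0 0 0 1; 0 0 0 0 0 0 1' | grep -E 'pos|ft'
```

```text
tool_pos: [561.5, 18.7, 347.8]
ft_force: [0.0, 0.0, -2.0]
tool_pos: [561.5, 18.7, 345.9]
ft_force: [0.1, 0.1, -2.8]
```

```bash
python3 -m jog '0 0 0.005 0 0 0 1; 0 0 0.005 0 0 0 1; 0 0 0.005 0 0 0 1; 0 0 0 0 0 0 1' | grep -E 'pos|ft'; python3 -m jog '0 0 0.005 0 0 0 1; 0 0 0.005 0 0 0 1; 0 0 0 0 0 0 1' | grep -E 'pos|ft'
```

```text
tool_pos: [561.5, 18.7, 344.4]
ft_force: [0.5, 0.2, -2.5]
tool_pos: [561.5, 18.7, 343.4]
ft_force: [-0.1, 0.7, -3.1]
```

```bash
python3 -m jog '0 0 0.005 0 0 0 1; 0 0 0.005 0 0 0 1; 0 0 0 0 0 0 1' | grep -E 'pos|ft'
```

```text
tool_pos: [561.5, 18.7, 342.5]
ft_force: [0.3, -0.2, -2.7]
```

```bash
python3 -m jog '0 0 0.005 0 0 0 1; 0 0 0.005 0 0 0 1; 0 0 0 0 0 0 1' | grep -E 'pos|ft'
```

```text
tool_pos: [561.6, 18.7, 341.9]
ft_force: [-0.2, -0.4, 1.2]
```

```bash
python3 -m jog '0 0 0.005 0 0 0 1; 0 0 0 0 0 0 1' | grep -E 'pos|ft'
```

```text
tool_pos: [561.7, 18.7, 341.5]
ft_force: [-0.7, 0.6, 3.9]
```

```bash
python3 -m jog '0 0 0.005 0 0 0 1; 0 0 0 0 0 0 1' | grep -E 'pos|ft'
```

```text
tool_pos: [561.7, 18.7, 341.2]
ft_force: [-1.4, -0.8, 5.0]
```

```bash
python3 -m jog '0 0 0.005 0 0 0 1; 0 0 0 0 0 0 1' | grep -E 'pos|ft'
```

```text
tool_pos: [561.8, 18.7, 341.0]
ft_force: [-1.2, -0.2, 7.4]
```

```bash
python3 -m jog '0 0 0.003 0 0 0 1; 0 0 0 0 0 0 1' | grep -E 'pos|ft'
```

```text
tool_pos: [561.8, 18.7, 341.0]
ft_force: [-2.0, -0.4, 9.4]
```

```bash
python3 -m jog '0 0 0.003 0 0 0 1; 0 0 0 0 0 0 1' | grep -E 'pos|ft'
```

```text
tool_pos: [561.9, 18.7, 340.9]
ft_force: [-2.4, -0.4, 10.0]
```

```bash
python3 -m jog '0 0 0.004 0 0 0 1; 0 0 0 0 0 0 1' | grep -E 'pos|ft'
```

```text
tool_pos: [562.0, 18.6, 340.7]
ft_force: [-2.5, -0.2, 11.7]
```

```bash
python3 -m jog '0 0 0.004 0 0 0 1; 0 0 0 0 0 0 1' | grep -E 'pos|ft'
```

```text
tool_pos: [562.0, 18.7, 340.6]
ft_force: [-3.7, -0.2, 12.9]
```

```bash
python3 -m jog '0 0 0.003 0 0 0 1; 0 0 0 0 0 0 1' | grep -E 'pos|ft'
```

```text
tool_pos: [562.0, 18.7, 340.6]
ft_force: [-3.2, 0.4, 15.0]
```

```bash
python3 -m jog '0 0 0.005 0 0 0 1; 0 0 0 0 0 0 1' | grep -E 'pos|ft'
```

```text
tool_pos: [562.1, 18.7, 340.4]
ft_force: [-4.6, -0.2, 15.8]
```

```bash
python3 -m jog '0 0 0.005 0 0 0 1; 0 0 0 0 0 0 1' | grep -E 'pos|ft'
```

```text
tool_pos: [562.2, 18.7, 340.2]
ft_force: [-5.1, -0.4, 17.3]
```

```bash
python3 -m jog '0 0 0.004 0 0 0 1; 0 0 0 0 0 0 1;0 0 0 0 0 0 1' | grep -E 'pos|ft'
```

```text
tool_pos: [562.2, 18.7, 340.1]
ft_force: [-5.0, 0.3, 19.0]
```

```bash
python3 -m jog '0.005 0 0.004 0 0 0 1; 0 0 0 0 0 0 1;0 0 0 0 0 0 1' | grep -E 'pos|ft'
```

```text
tool_pos: [561.9, 18.7, 340.0]
ft_force: [-4.8, 1.0, 20.2]
```

```bash
python3 -m jog '0 0 0.004 0 0 0 1; 0 0 0 0 0 0 1;0 0 0 0 0 0 1' | grep -E 'pos|ft'
```

```text
tool_pos: [562.0, 18.7, 339.9]
ft_force: [-5.4, 0.9, 20.9]
```

Run:
```python
from bench import *; from h import *
w=snapshot("scene"); np.save("pics/s8.npy",w,allow_pickle=True); print(sense()["ft_force"],sense()["tcp_rot"],sense()["time"])
cv2.imwrite("pics/s8.png",cv2.resize(w["img"][215:275,285:345,::-1],None,fx=9,fy=9,interpolation=cv2.INTER_CUBIC))
old=np.load("pics/s5.npy",allow_pickle=True).item()
for n,s in(("before",old),("now",w)): print(n,[(v,s["img"][v,316].tolist()) for v in range(234,256)], blobs(s,(20,110,90),(36,255,255),(300,225,335,262),5)[0])
```

```text
[-5.91354089 -0.3426894  21.43889914] [-179.98779557    0.29473874  179.98764193] 24.425
before [(234, [231, 218, 185]), (235, [148, 144, 141]), (236, [108, 105, 104]), (237, [112, 109, 104]), (238, [111, 109, 104]), (239, [114, 112, 109]), (240, [111, 107, 109]), (241, [109, 104, 103]), (242, [181, 160, 98]), (243, [249, 231, 87]), (244, [235, 207, 66]), (245, [163, 136, 58]), (246, [153, 141, 128]), (247, [216, 210, 203]), (248, [214, 207, 199]), (249, [152, 147, 141]), (250, [112, 107, 105]), (251, [111, 107, 102]), (252, [111, 107, 103]), (253, [111, 108, 103]), (254, [114, 110, 105]), (255, [111, 108, 104])] [([315.89, 231.42], [314, 230, 5, 4, 19]), ([315.84, 241.5], [310, 237, 13, 9, 64])]
now [(234, [139, 127, 120]), (235, [140, 127, 121]), (236, [137, 124, 119]), (237, [118, 112, 107]), (238, [111, 107, 103]), (239, [112, 108, 104]), (240, [109, 107, 104]), (241, [107, 105, 104]), (242, [115, 110, 102]), (243, [152, 130, 80]), (244, [180, 149, 56]), (245, [177, 147, 48]), (246, [172, 151, 110]), (247, [219, 211, 202]), (248, [216, 209, 203]), (249, [152, 147, 141]), (250, [108, 106, 102]), (251, [109, 106, 101]), (252, [113, 109, 104]), (253, [112, 107, 103]), (254, [113, 109, 105]), (255, [112, 110, 106])] [([316.25, 242.09], [310, 238, 13, 8, 57])]
```

```bash
python3 -m jog '0 0 0.005 0 0 0 1; 0 0 0 0 0 0 1;0 0 0 0 0 0 1' | grep -E 'pos|ft'
```

```text
tool_pos: [562.0, 18.7, 339.8]
ft_force: [-5.1, 0.9, 23.1]
```

```bash
python3 -m jog '0 0 0.005 0 0 0 1; 0 0 0 0 0 0 1;0 0 0 0 0 0 1' | grep -E 'pos|ft'
```

```text
tool_pos: [562.1, 18.7, 339.6]
ft_force: [-6.7, -0.4, 25.6]
```

```bash
python3 -m jog '0 0 0.004 0 0 0 1; 0 0 0 0 0 0 1;0 0 0 0 0 0 1' | grep -E 'pos|ft'
```

```text
tool_pos: [562.2, 18.7, 339.6]
ft_force: [-7.0, 1.0, 27.7]
```

That is about 30 N of contact, so I stop pressing. I unload in steps to read the elastic part and the net travel.

```bash
for i in 1; do python3 -m jog '0 0 -0.02 0 0 0 1; 0 0 0 0 0 0 1'| grep -E 'pos|ft'; python3 -m jog '0 0 -0.02 0 0 0 1; 0 0 0 0 0 0 1'| grep -E 'pos|ft';  python3 -m jog '0 0 -0.02 0 0 0 1; 0 0 0 0 0 0 1'| grep -E 'pos|ft'; python3 -m jog '0 0 -0.01 0 0 0 1; 0 0 0 0 0 0 1'| grep -E 'pos|ft'; done
```

```text
tool_pos: [561.8, 18.7, 339.7]
ft_force: [-4.1, 0.1, 17.0]
tool_pos: [561.5, 18.7, 339.8]
ft_force: [-1.4, -0.3, 7.8]
tool_pos: [560.7, 18.7, 339.9]
ft_force: [0.3, -0.0, -0.9]
tool_pos: [560.9, 18.7, 341.2]
ft_force: [0.3, 0.6, -2.1]
```

On unloading it is rigid (0.3 mm over 28 N) and about 2.1 mm of travel stayed, so it looks home. The tamper's touch-down height on the mat will check that. Back to the mat.

```bash
python3 -m jog '0 0 -0.2 0 0 0 1; 0 0 -0.3 0 0 0 1; 0.136 -0.555 0 0 0 0 1; 0.136 -0.555 0 0 0 0 1; 0.136 -0.555 0 0 0 0 1'; python3 -m jog '0.136 -0.555 0 0 0 0 1; 0.136 -0.555 0 0 0 0 1;0 0 0.4 0 0 0 1; 0 0 0.5 0 0 0 1; 0 0 0.3 0 0 0 1'; python3 -m jog '0 0 0.2 0 0 0 1; 0 0 0 0 0 0 1;0 0 0 0 0 0 1'
python3 - <<'E'
from bench import *; from h import *
w=snapshot("top"); np.save("pics/t9.npy",w,allow_pickle=True)
cv2.imwrite("pics/t9.png",cv2.resize(w["img"][220:300,285:430,::-1],None,fx=5,fy=5,interpolation=cv2.INTER_CUBIC))
E
```

```text
time: 27.18
tool_pos: [519.8, -149.2, 393.7]
tcp_rot: [-179.9, 0.1, -180.0]
ft_force: [0.3, -0.9, -2.9]
finger_gap: 24.7
grip_force: 60.1
time: 27.8
tool_pos: [492.4, -258.9, 270.5]
tcp_rot: [180.0, -0.1, 179.9]
ft_force: [-0.5, 0.2, -2.0]
finger_gap: 24.6
grip_force: 60.3
time: 28.18
tool_pos: [493.8, -259.2, 253.7]
tcp_rot: [-179.9, 0.1, 180.0]
ft_force: [0.2, -0.0, -2.9]
finger_gap: 24.7
grip_force: 60.3
```

```bash
python3 -m jog '0 0 0.12 0 0 0 1; 0 0 0.1 0 0 0 1; 0 0 0 0 0 0 1;0 0 0 0 0 0 1'|grep -E 'pos|ft';  python3 -m jog '0 0 0.01 0 0 0 1; 0 0 0.01 0 0 0 1; 0 0 0 0 0 0 1;0 0 0 0 0 0 1'|grep -E 'pos|ft';  python3 -m jog '0 0 0.01 0 0 0 1; 0 0 0 0 0 0 1;0 0 0 0 0 0 1'|grep -E 'pos|ft'; python3 -m jog '0 0 0.01 0 0 0 1; 0 0 0 0 0 0 1;0 0 0 0 0 0 1'|grep -E 'pos|ft'
```

```text
tool_pos: [492.9, -258.8, 229.5]
ft_force: [-0.2, -0.2, -2.8]
tool_pos: [493.0, -258.8, 227.8]
ft_force: [1.5, 0.3, -3.2]
tool_pos: [492.9, -258.8, 226.7]
ft_force: [-0.2, -0.1, -3.2]
tool_pos: [493.1, -258.9, 226.5]
ft_force: [-3.1, 1.1, 6.4]
```

```bash
python3 -m jog '0 0 0.005 0 0 0 1; 0 0 0 0 0 0 1;0 0 0 0 0 0 1'|grep -E 'pos|ft'; python3 -m jog '0 0 0.005 0 0 0 1; 0 0 0 0 0 0 1;0 0 0 0 0 0 1'|grep -E 'pos|ft'
```

```text
tool_pos: [493.2, -258.9, 226.5]
ft_force: [-5.3, 3.8, 9.3]
tool_pos: [493.2, -258.9, 226.5]
ft_force: [-6.5, 4.8, 12.7]
```

Touch-down reads 226.5, so the tamper has not slipped (offset 220.5 mm). The arbor's top was therefore at 339.9 − 220.5 = 119.4 against 119 for home, which is about 0.4 mm proud. Release, retreat and check.

```bash
python3 -m jog '0 0 -0.014 0 0 0 1; 0 0 0 0 0 0 1; 0 0 0 0 0 0 0.3; 0 0 0 0 0 0 0; 0 0 0 0 0 0 -1'; python3 -m jog '0 0 0 0 0 0 -1; 0 0 0 0 0 0 -1; 0 0 -0.2 0 0 0 -1; 0 0 -0.4 0 0 0 -1; 0 0 -0.5 0 0 0 -1'; python3 -m jog '0 0 -0.5 0 0 0 -1; 0 0 0 0 0 0 -1'
python3 - <<'E'
from bench import *; from h import *
s=snapshot("scene"); a=cv2.resize(s["img"][200:340,220:400,::-1],None,fx=4,fy=4,interpolation=cv2.INTER_CUBIC); cv2.imwrite("pics/s10.png",a)
for n,f in(("proud",np.load("pics/s5.npy",allow_pickle=True).item()),("now",s)):
    hsv=cv2.cvtColor(f["img"],cv2.COLOR_RGB2HSV)
    m=cv2.inRange(hsv,np.array((20,110,90)),np.array((36,255,255)))
    for lo,hi in((228,235),(236,248)):
        y,x=np.nonzero(m[lo:hi,305:328]); wt=hsv[lo:hi,305:328,1][y,x].astype(float); print(n,lo,(y*wt).sum()/wt.sum()+lo,len(y))
for z in (119,121.6): print("pred top",proj(s,[560.6,18.8,z]))
E
```

```text
time: 31.35
tool_pos: [492.9, -258.8, 226.0]
tcp_rot: [180.0, -0.0, 180.0]
ft_force: [-0.3, 0.2, -0.4]
finger_gap: 59.9
grip_force: 0.0
time: 31.98
tool_pos: [492.6, -258.6, 337.8]
tcp_rot: [180.0, -0.1, 180.0]
ft_force: [-0.3, -0.2, -0.6]
finger_gap: 85.3
grip_force: 0.0
time: 32.22
tool_pos: [494.1, -259.5, 393.8]
tcp_rot: [-179.6, 0.5, 180.0]
ft_force: [0.1, 0.2, 0.8]
finger_gap: 85.2
grip_force: 0.0
proud 228 231.38014184397164 19
proud 236 241.62189004815409 64
now 228 232.1082036775106 20
now 236 242.26427622841965 52
pred top [315.75902416 231.93612623]
pred top [315.76337458 231.33268187]
```

View pics/s10.png

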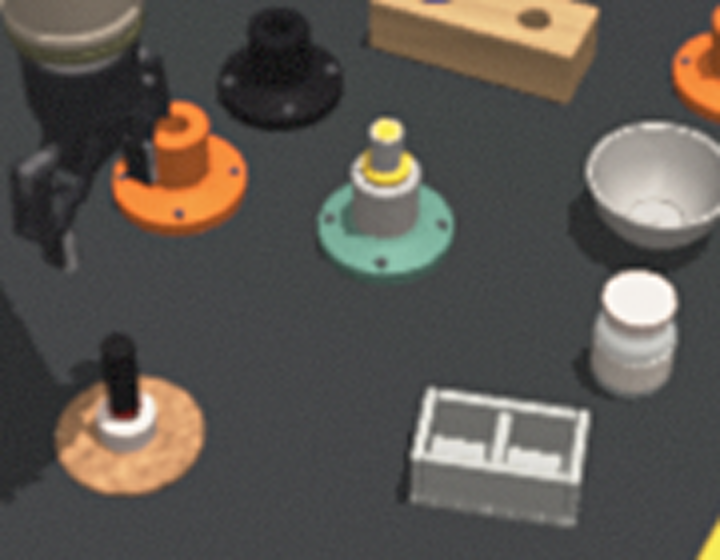

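The picture shows the collar down on the sleeve at (386,165) and the tamper upright on its mat at (125,400). The head's disc dropped 0.7 px, to row 232.1, where 231.9 is predicted for home. Both checks agree, so I hand in.

```bash
python3 -m jog '0 0 0 0 0 0 -1; 0 0 0 0 0 0 -1' >/dev/null; python3 -c "
from bench import *
print(hand_in())"
```

```text
the job is handed in; nothing more can be done
None
```

The job is handed in but the hand-in gave no verdict: the yellow arbor reads home in the sleeve (about 0.4 mm proud) after I pressed it to about 30 N with the tamper (above the 25 N aim, under the 35 N limit), the tamper stands upright on its mat, and nothing else was moved.

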